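# Shelve a vial and a dropper bottle behind the lip of a bench rack

### The job

Put the stout vial and the slim dropper bottle that stand on the worktop back on the lower deck of the bench rack, lifting them over its front lip: the vial to the left of the vial that already stands there and the dropper bottle to its right, as seen by the robot. Both must end standing upright on the deck behind the lip and let go; set them down rather than letting them fall, and leave the vial on the lower deck and the dish on the upper deck standing where they are.

Things in the scene. Friction and masses are not known exactly. Their poses are not given: they have to be found in the camera images.
- rack: Fixed two-deck bench rack, grey decks with bare metal lips, 300 mm long (y), 90 mm deep (x, from -28 to +62 mm). x points from its open front to its back, y to its left end, z up; origin on the worktop under the middle of the lower deck's channel. Lower deck: top at z = 30 mm, channel from x = -24 to +24 mm, closed behind by an upright panel (face at x = +24 mm).
- lip_top (a point): Middle of the top edge of the front lip, which bounds the channel: 4 mm thick (rack x = -28 to -24 mm), top at z = 55 mm, 25 mm above the deck. End lips of the same height stand at rack y = +-146 to +-150 mm. Axes as the rack's.
- upper_edge (a point): Middle of the lower front edge of the upper deck, at rack x = -20 mm, z = 200 mm (deck top 208 mm, its own lips to 216 mm). It roofs over nearly the whole channel, so a gripper pointing straight down does not fit: lean it back towards the rack's front by about 40 degrees, fingers closing along the rack's y, and come in from the front. Axes as the rack's.
- left_bay (a point): Point on the top of the lower deck, on the channel's middle line, 72 mm to the left (+y of the rack) of the rack's middle: the place for the vial. Anywhere in the channel left of the standing vial will do.
- right_bay (a point): The same 72 mm to the right (-y of the rack): the place for the dropper bottle. Anywhere in the channel right of the standing vial will do.
- vial: The stout glass vial standing loose on the worktop, the thicker of the two things to be shelved: round body 22 mm in diameter up to 41 mm high, cap 14 mm wide, 47 mm high in all, about 30 g. Origin: centre of its underside; z up along its axis.
- dropper: The slim dropper bottle with a long pointed cap standing loose on the worktop: round body 15.6 mm in diameter up to 33 mm high, cap 13.6 mm wide, 54 mm high in all, about 20 g. Origin: centre of its underside; z up along its axis.
- rack_vial: A vial of the same shape (22 mm wide, 47 mm high) that already stands loose on the lower deck, near the rack's middle; leave it. Origin: centre of its underside.
- dish: Closed round dish, 66 mm wide, 16 mm high, lying loose on the upper deck; leave it. Origin: centre of its underside.
Not all that is in view belongs to the job. Leave any yellow look-alike of the vial alone.

How it is judged:
By the outcome, as a careful person would: the job done as asked, in the order asked, and still so for the second after the job is handed in, with the robot touching nothing.
It also fails if it takes over 61 s, if anything falls off the work surface, if the arm or the gripper's body presses on something with over 40 N, if the wrist force passes 120 N, or if a joint passes its speed limit or range.

### The arm

A 6-joint arm with a two-finger parallel gripper is mounted at the origin on a cart in front of the work surface, level with it; the furniture and walls round the work are solid. World frame = base frame: x ahead of the robot, y to its left, z up, the work surface at z = 0. Lengths are in m, angles in degrees, forces in N, time in s.
With the tool pointing down it reaches from about 0.25 to 0.725 m from the base axis. Payload 9.7 kg.
Tool frame: the origin (TCP) lies at the very end of the fingers, on their centre line; the grasp point (between the pads) lies 19 mm behind it (ctrl.tcp_to_grasp is the distance from the TCP to the grasp point, in m); x points along the fingers, z is the direction in which the jaws open and shut, and the axes are right-handed (so a half turn about x gives the same grasp; the last joint's range is limited). The gripper opens to 85 mm and grips with 20 to 120 N. Pads are 22 mm wide; open, the fingers measure 114 mm over their backs; the gripper's body (76 mm by 85 mm) begins 54 mm behind the grasp point. The pads swing forward as they close: fully open they stand 13 mm farther back than shut.
Start: joints at [75.287, 4.979, 10.078, 95.1, 0, 90], TCP at [0.14, 0.532, 0.231] pointing down, gripper open.
Joint ranges: [-179.16, 179.16], [-48.56, 103.87], [-65.8, 70.77], [-126.05, 130.52], [-82.76, 87.17], [-180, 180]. Speed limits (degrees/s): [127.2, 127.2, 147.25, 180, 180, 180].

### API

Orientations are given as [roll, pitch, yaw] about the fixed x, y, z axes, in that order (R = Rz(yaw) Ry(pitch) Rx(roll)).
In Python, from workcell import ctrl gives the robot as it stands. The module is installed in compiled form; this text tells all that it offers.
- The arm moves only by the tool play_rows, never from a script. Its argument "steps" is text: rows parted by semicolons, each of 4 numbers parted by spaces: the shift along the world's x, y, z in mm, then the turn about the world's z in degrees. A call has 1 to 10 rows; each row shifts and turns the commanded pose from where the row before left it; what a row does not reach is not made up. A row lasts 1/10 s, in which the tool goes at most 50 mm and 8.59 degrees, less where a joint would pass 70% of its speed; a pose out of reach is approached as far as the arm can. A call is refused whole if a number of a shift passes 50 or a number of a turn 8.59, either way. A call with a gripper value outside its range is refused whole. "grip" is the finger opening in mm, from 0 to 85.4, set as the call begins (left out, the last holds). The fingers move at their own pace and stop on an object; "grip_force" is the grip in N (left out, the last holds). Time passes only in rows, so rows that do not move let the fingers close. It gives the time, the measured TCP pose, the force and the opening at its end, in the units of the state.
- ctrl.get_obs(): the state, without advancing time (a new reading comes with each control period).
- ctrl.get_image(name): name is "side" or "top"; returns the picture (400x640x3 uint8, red, green, blue); there is no depth.
- ctrl.camera_model(name): a dict with "fx", "fy", "cx", "cy" (pixels), "R" (3x3) and "t" (3): a world point X has camera coordinates R X + t. Camera axes: x right, y down, z forward; pixel columns grow to the right and rows downward; lengths in m; the calibration is good to about 2 mm. A picture is of the moment at which its call begins. camera_model takes no time and is no camera call.
- ctrl.sign_off(): hands the job in, once; it reports no verdict.
Trained networks look in the newest picture that a camera, given by its name, has taken for a name from the list of things; names that differ only in an ending like _2 or _b are one class to them, and where a whole thing is asked for, a point or a joint stands for the part that bears it (a point fixed in the world has none). Each returns a list of dicts, best first, with "confidence" (0 to 1); they miss things now and then, are a little off and sometimes report something else, mostly with a low value. They report only what shows in the picture. A call takes as long as a camera call. They do not tell look-alikes from the thing itself.
- ctrl.regions_of(name, camera): "pixels" (400x640 bool, what is visible of it) and "position" ([column, row] in pixels, amid what is visible of it).
- ctrl.pinpoint(name, camera): "position" ([column, row] in pixels: a listed point, or the origin of a listed thing).
The state is a dict: "time": time; "joint_pos": joint angles; "dq": joint speeds; "joint_torque": joint torques, N m; "eef_pos": TCP position; "eef_rot": TCP orientation; "ft_force": force on the tool from outside, world axes, zero at the start; "moment": the same for the moment, N m; "finger_gap": opening from 0.0 (shut) to 1.0 (fully open).
Only numpy, scipy, OpenCV 4.12 (cv2) and the standard library are available. Lean on these libraries where they do the work, as an engineer would, in place of code of your own. Each camera call takes 0.05 s, during which the arm holds its last target.

## Working session

There is one attempt and no reset: what is moved stays moved. The work goes in short steps, Python scripts to look and compute and a tool call to move; the robot and the scene stay as the last step left them, time stands still between calls to the robot, and variables do not carry over. Pictures are saved under pics/ and viewed, and the job is handed in when it is done.

Besides the shell and the picture viewer there is one more tool, called after "Call:" by a JSON object that holds its "api" and its "payload", one argument or row to a line. play_rows: Moves the arm, as the interface text tells. Its arguments: {"type":"object","properties":{"steps":{"type":"string"},"grip":{"type":"number"},"grip_force":{"type":"number"}},"required":["steps"]}

```bash
mkdir -p pics; ls
python3 - <<'E'
from workcell import ctrl
import cv2,numpy as np
print(ctrl.get_obs())
for n in("side","top"):
    im=ctrl.get_image(n); cv2.imwrite(f"pics/{n}0.png",im[:,:,::-1])
    print(n,ctrl.camera_model(n))
    for o in("vial","dropper","rack_vial","dish","rack"):
        print(o,[(np.round(d["position"],1),round(d["confidence"],2)) for d in ctrl.pinpoint(o,n)])
    for o in("lip_top","upper_edge","left_bay","right_bay"):
        print(o,[(np.round(d["position"],1),round(d["confidence"],2)) for d in ctrl.pinpoint(o,n)])
print(ctrl.get_obs()["time"])
E
```

```text
pics
{'time': 0.0, 'joint_pos': array([7.52872849e+01, 5.01136169e+00, 1.00358136e+01, 9.50992227e+01,
       3.53456054e-04, 8.99986003e+01]), 'dq': array([ 0.17999376,  0.01272014, -0.0165714 ,  0.01888744,  0.10940128,
        0.0152079 ]), 'joint_torque': array([-6.87082365e-05, -5.20389891e+01,  4.64806366e+01,  1.62571081e-02,
        2.30131775e-05, -4.46050983e-07]), 'eef_pos': array([0.13962778, 0.53175556, 0.23059273]), 'eef_rot': array([ 179.72775415,   89.92522839, -104.98356146]), 'ft_force': array([ 0.57544387,  0.19154711, -0.18074324]), 'moment': array([ 0.04039945, -0.00724661,  0.00973071]), 'finger_gap': 0.9990747785106199}
side {'fx': 416.46019282613156, 'fy': 416.46019282613156, 'cx': 326.55998165539734, 'cy': 193.9895775377399, 'R': array([[-0.95533111, -0.2954133 , -0.00856989],
       [-0.19047586,  0.63762966, -0.74642304],
       [ 0.22596771, -0.7114488 , -0.66541656]]), 't': array([0.52329048, 0.20297773, 0.95296601])}
vial [(array([319.5, 344.9]), 0.56), (array([335.5, 308.8]), 0.46), (array([290.3, 241.6]), 0.26)]
dropper [(array([292. , 235.9]), 0.57), 
[... 512 characters left out ...]
, 'R': array([[ 0.01774888, -0.99982319, -0.00621046],
       [-0.98247303, -0.01628744, -0.18569183],
       [ 0.18555785,  0.00939743, -0.9825884 ]]), 't': array([7.89991227e-04, 5.64352248e-01, 1.41332853e+00])}
vial [(array([330.5, 180.6]), 0.67), (array([227.1, 235.4]), 0.4)]
dropper [(array([429.8, 233.1]), 0.58)]
rack_vial [(array([332.2, 187.1]), 0.42)]
dish [(array([352.1, 164. ]), 0.85), (array([304.3, 188.6]), 0.35)]
rack [(array([327.3, 190.8]), 0.97)]
lip_top [(array([326.4, 196.3]), 0.75)]
upper_edge [(array([331.6, 184.8]), 0.84), (array([228.9, 234.1]), 0.49), (array([302.3, 187.9]), 0.31)]
left_bay [(array([306.2, 185.9]), 0.56)]
right_bay [(array([351.2, 189.3]), 0.97)]
1.0
```

View pics/side0.png

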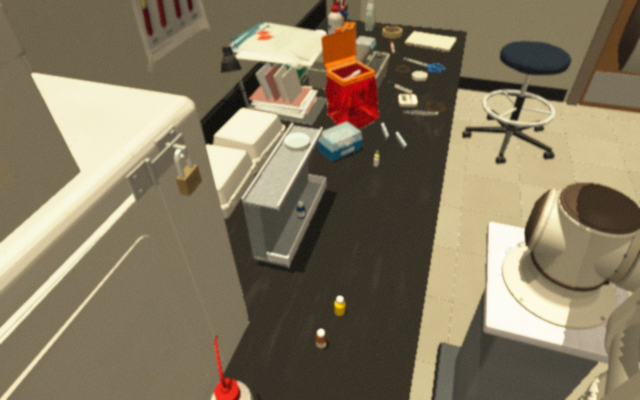

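View pics/top0.png

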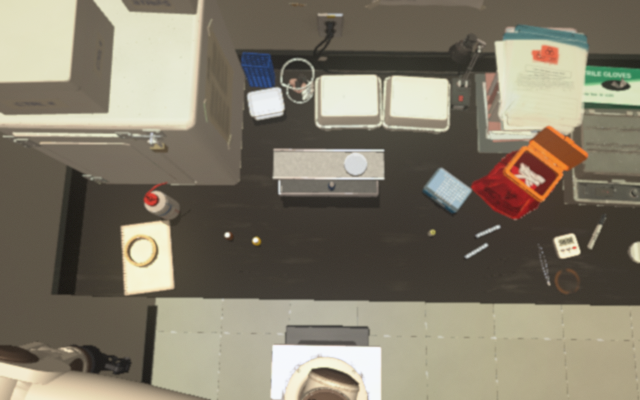

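```bash
cat > h.py <<'E'
import numpy as np,cv2
from workcell import ctrl
M={n:ctrl.camera_model(n) for n in("side","top")}
def ray(n,p):
    m=M[n]; d=np.array([(p[0]-m["cx"])/m["fx"],(p[1]-m["cy"])/m["fy"],1]); R=m["R"]
    return -R.T@m["t"], R.T@d
def onz(n,p,z):
    o,d=ray(n,p); return o+d*(z-o[2])/d[2]
def tri(ps,pt):
    A=[];b=[]
    for n,p in(("side",ps),("top",pt)):
        o,d=ray(n,p); d=d/np.linalg.norm(d); P=np.eye(3)-np.outer(d,d); A.append(P); b.append(P@o)
    x=np.linalg.lstsq(np.vstack(A),np.hstack(b),rcond=None)[0]; return x
def proj(n,X):
    m=M[n]; c=m["R"]@np.array(X)+m["t"]; return np.array([m["fx"]*c[0]/c[2]+m["cx"],m["fy"]*c[1]/c[2]+m["cy"]])
def crop(im,c,r,s,f):
    x,y=int(c[0]),int(c[1]); a=im[max(0,y-r):y+r,max(0,x-r):x+r]
    cv2.imwrite(f,cv2.resize(a,None,fx=s,fy=s,interpolation=cv2.INTER_CUBIC)[:,:,::-1])
E
python3 - <<'E'
from h import *
for n,o,p in(("side","lip_top",(306.6,212.5)),):pass
print("lip",tri((304.6,213),(326.4,196.3)), onz("top",(326.4,196.3),.055),onz("side",(306,212.5),.055))
print("upper",tri((306.3,168),(331.6,184.8)),onz("top",(331.6,184.8),.2),onz("side",(306.3,168),.2))
for k,p,q in(("left",(286.6,240.4),(306.2,185.9)),("right",(308.3,196.8),(351.2,189.3))):
    print(k,tri(p,q),onz("side",p,.03),onz("top",q,.03))
print("rack",onz("top",(327.3,190.8),0),onz("side",(296.3,224.8),0))
for k,p,q in(("vial",(319.5,344.9),(227.1,235.4)),("drop",(374.6,167.3),(429.8,233.1))):
    print(k,tri(p,q),onz("side",p,0),onz("top",q,0))
a=cv2.imread("pics/side0.png");b=cv2.imread("pics/top0.png")
def c(im,x,y,r): return cv2.resize(im[y-r:y+r,x-r:x+r],(260,260),interpolation=cv2.INTER_CUBIC)
out=np.vstack([np.hstack([c(a,330,325,32),c(a,376,160,20),c(a,300,212,24)]),np.hstack([c(b,242,238,24),c(b,431,233,14),c(b,329,180,62)])])
cv2.imwrite("pics/crops.png",out)
E
```

```text
lip [0.59378118 0.00637286 0.05952694] [0.58583383 0.00480217 0.055     ] [ 0.60190718 -0.00074787  0.055     ]
upper [ 0.59395587 -0.00887244  0.19230448] [ 0.58825599 -0.00955936  0.2       ] [5.94553218e-01 8.70986390e-06 2.00000000e-01]
left [0.6281608  0.06858181 0.01483169] [0.62453451 0.08100669 0.03      ] [0.6224395  0.06739439 0.03      ]
right [ 0.61527916 -0.06915184  0.04447752] [ 0.62562483 -0.08431779  0.03      ] [ 0.61403596 -0.07053595  0.03      ]
rack [0.61462106 0.00260117 0.        ] [ 0.63191325 -0.00224189  0.        ]
vial [0.46814646 0.30615501 0.0086566 ] [0.46943239 0.30175029 0.        ] [0.46948706 0.30799667 0.        ]
drop [ 0.48891299 -0.31630209 -0.01179641] [ 0.48670251 -0.30132216  0.        ] [ 0.4871451 -0.3138599  0.       ]
```

View pics/crops.png

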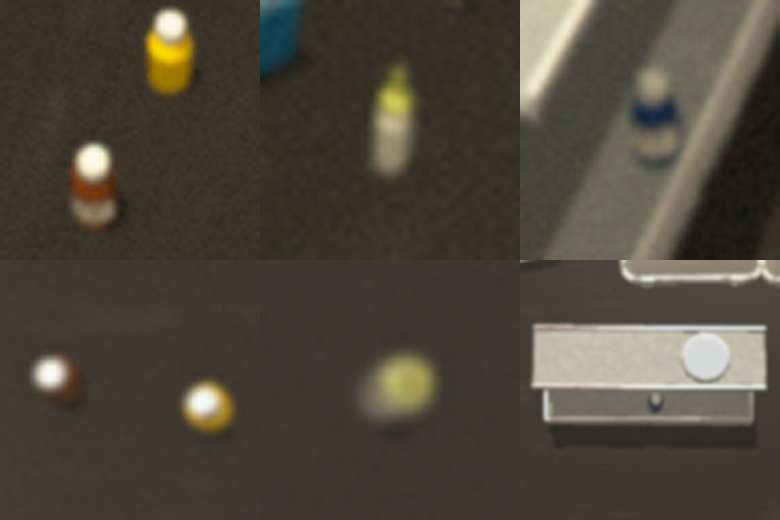

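```bash
python3 - <<'E'
from h import *
print("vialcap",onz("side",(320.9,332.4),.046),onz("top",(227.6,235),.047))
print("drop",onz("side",(376.3,158.6),.036),onz("top",(432.9,232.2),.042))
f=lambda a,b,cx,cy,r:(a/260*2*r+cx-r,b/260*2*r+cy-r)
# bottom of drop in side: front base edge
print("dropbase side",f(392-260,174,376,160,20),onz("side",f(392-260,174,376,160,20),0))
# rack edges in top crop, 6th: r62 at (329,180)
P={}
for k,(a,b,z) in dict(upFL=(533,386,.216),upFR=(767,386,.216),upBL=(533,327,.216),upBR=(766,327,.216),lipL=(546,420,.055),lipR=(753,420,.055)).items():
    p=f(a-520,b-260,329,180,62); print(k,np.round(p,1),onz("top",p,z))
rv=f(655-520,395-260,329,180,62);print("rackvial",rv,onz("top",rv,.075))
rv=f(652-520,80,300,212,24);print("rackvial side",rv,onz("side",rv,.075))
# rows for rack lip both ends from side image
E
python3 - <<'E'
import cv2
a=cv2.imread("pics/side0.png")[110:275,215:345]
cv2.imwrite("pics/rackside.png",cv2.resize(a,None,fx=3.6,fy=3.6,interpolation=cv2.INTER_CUBIC))
E
```

```text
vialcap [0.46633512 0.29945819 0.046     ] [0.46512857 0.2967765  0.047     ]
drop [ 0.4833792  -0.29845649  0.036     ] [ 0.48452022 -0.31441401  0.042     ]
dropbase side (376.3076923076923, 166.76923076923077) [ 0.48224441 -0.3054012   0.        ]
upFL [273.2 178.1] [0.60049092 0.14753997 0.216     ]
upFR [384.8 178.1] [ 0.60535229 -0.15178563  0.216     ]
upBL [273.2 150. ] [0.67895237 0.15045854 0.216     ]
upBR [384.3 150. ] [ 0.68373178 -0.15089801  0.216     ]
lipL [279.4 194.3] [0.58961326 0.14605572 0.055     ]
lipR [378.1 194.3] [ 0.59448927 -0.15022975  0.055     ]
rackvial (331.38461538461536, 182.3846153846154) [ 0.62421752 -0.00941338  0.075     ]
rackvial side (300.36923076923074, 202.76923076923077) [ 0.61956559 -0.01071711  0.075     ]
```

View pics/rackside.png

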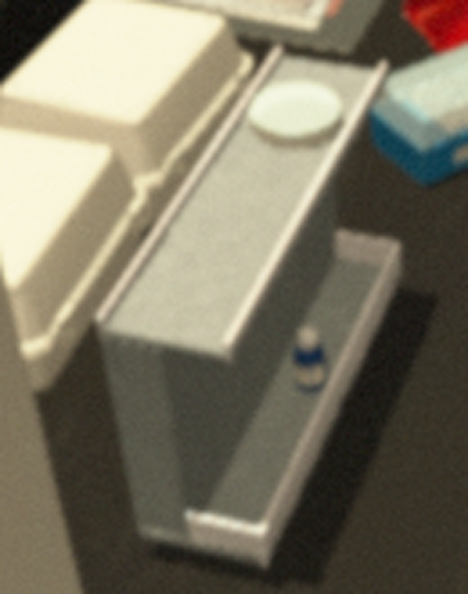

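Call:
{"api": "play_rows", "payload": {
  "steps": "0 0 50 0; 0 0 50 0; 0 0 50 0; 0 0 50 0; 0 0 50 0; 0 0 50 0; 0 0 50 0; 0 0 50 0"
}}

```text
time: 1.8
eef_pos: [0.14, 0.5331, 0.5124]
eef_rot: [-0.0, 84.5, 75.3]
ft_force: [-0.6, 0.5, -0.6]
finger_gap: 1.003
```

Call:
{"api": "play_rows", "payload": {
  "steps": "0 0 50 0; 0 0 50 0; 0 0 50 0; 0 0 50 0"
}}

```text
time: 2.2
eef_pos: [0.1264, 0.4815, 0.5851]
eef_rot: [-0.0, 76.5, 75.3]
ft_force: [-1.1, 0.1, 0.0]
finger_gap: 0.999
```

Run:
```python
from h import *
print(ctrl.get_obs())
```

```text
{'time': 2.2, 'joint_pos': array([ 7.52868052e+01,  1.68197401e+01,  7.07367956e+01,  1.30465368e+02,
       -1.16184937e-03,  8.99997576e+01]), 'dq': array([-4.93647904e-02, -1.76597519e+01,  1.57365151e-04, -1.19216420e-01,
       -5.36514650e-02, -4.11878526e-02]), 'joint_torque': array([ 1.34763857e-03, -4.34814262e+01,  2.75089002e+01, -2.49197513e+00,
        4.01843363e-05, -1.35102093e-05]), 'eef_pos': array([0.12643779, 0.48147763, 0.58514273]), 'eef_rot': array([-5.09991760e-03,  7.65483124e+01,  7.52818107e+01]), 'ft_force': array([-1.13397457,  0.10342255,  0.02664003]), 'moment': array([-0.276368  , -0.00964013, -0.0039317 ]), 'finger_gap': 0.9994233193357838}
```

Call:
{"api": "play_rows", "payload": {
  "steps": "-12 -48 20 0; -12 -48 20 0; -12 -48 20 0; 0 0 -50 0; 0 0 -50 0"
}}

```text
time: 2.7
eef_pos: [0.0926, 0.3463, 0.5497]
eef_rot: [-0.0, 74.6, 75.2]
ft_force: [1.4, 1.7, 1.1]
finger_gap: 0.999
```

Run:
```python
from h import *
print(ctrl.get_obs())
```

```text
{'time': 2.7, 'joint_pos': array([ 7.49642527e+01, -1.29814294e+01,  3.23435205e+01,  1.19964298e+02,
        7.53269396e-02,  8.96900126e+01]), 'dq': array([-5.13291335e-02, -4.90056485e+01, -1.05703128e+02, -5.35180219e+01,
        1.22324940e-02,  3.52111928e-04]), 'joint_torque': array([-2.05480977e-02, -1.77161765e+01,  4.48204744e+01,  9.16998312e-01,
        3.81129765e-03, -2.70848213e-03]), 'eef_pos': array([0.09262505, 0.34626502, 0.54970237]), 'eef_rot': array([-3.57814237e-02,  7.46391681e+01,  7.52486169e+01]), 'ft_force': array([1.40348659, 1.67528654, 1.12315655]), 'moment': array([-0.15527674,  0.00561589, -0.02326985]), 'finger_gap': 0.9991283581763261}
```

Call:
{"api": "play_rows", "payload": {
  "steps": "0 0 0 0;0 0 0 0;0 0 0 0"
}}

```text
time: 3.0
eef_pos: [0.093, 0.3477, 0.5517]
eef_rot: [-0.0, 74.7, 75.3]
ft_force: [-0.1, -0.2, 0.7]
finger_gap: 1.001
```

Call:
{"api": "play_rows", "payload": {
  "steps": "0 0 50 0;0 0 50 0; 0 0 50 0; -3 -12 45 0; -3 -12 45 0; -5 -20 45 0"
}}

```text
time: 3.6
eef_pos: [0.1007, 0.3746, 0.6871]
eef_rot: [-0.2, 63.4, 75.1]
ft_force: [-0.3, -1.4, 0.9]
finger_gap: 1.003
```

Run:
```python
from h import *
print(ctrl.get_obs()["joint_pos"])
```

```text
[7.48745351e+01 3.69656497e+00 7.07689973e+01 1.30517896e+02
 1.10991680e-01 8.96194361e+01]
```

Call:
{"api": "play_rows", "payload": {
  "steps": "-7 -28 30 0;-7 -28 30 0;-7 -28 30 0;-7 -28 30 0"
}}

```text
time: 4.0
eef_pos: [0.0824, 0.301, 0.7352]
eef_rot: [-0.3, 55.6, 75.0]
ft_force: [0.2, 0.3, 0.4]
finger_gap: 0.997
```

Run:
```python
from h import *
print(ctrl.get_obs()["joint_pos"])
```

```text
[ 74.3935576   -4.16742174  70.76642801 130.52149979   0.33092978
  89.23967309]
```

Call:
{"api": "play_rows", "payload": {
  "steps": "-7 -28 30 0;-7 -28 30 0; -7 -28 30 0"
}}

```text
time: 4.3
eef_pos: [0.0679, 0.2466, 0.7623]
eef_rot: [-0.4, 50.1, 74.8]
ft_force: [0.8, 0.1, -0.0]
finger_gap: 0.999
```

Run:
```python
from h import *
print(ctrl.get_obs()["joint_pos"])
```

```text
[ 74.13531737  -9.64007272  70.76912493 130.51953139   0.42267569
  89.07155107]
```

```bash
cat > kin.py <<'E'
import numpy as np
from scipy.optimize import least_squares
D=[(5.011,10.036,95.099,.54978,.23059),(16.82,70.737,130.465,.49780,.58514),(-12.981,32.344,119.964,.35844,.5497),(3.697,70.769,130.518,.3879,.6871),(-4.167,70.766,130.52,.3121,.7352),(-9.64,70.769,130.52,.2558,.7623)]
D=np.array(D)
def fk(q,j2,j3,j4):
    a,z0,L1,L2,c,T=q; r=np.radians; e=r(j3-j2+c); p=r(j2-j3+j4)
    return a+L1*np.sin(r(j2))+L2*np.cos(e)+T*np.cos(p), z0+L1*np.cos(r(j2))+L2*np.sin(e)-T*np.sin(p)
def f(q):
    R,Z=fk(q,*D[:,:3].T); return np.hstack([R-D[:,3],Z-D[:,4]])
s=least_squares(f,[0,.2,.4,.4,0,.25],x_scale=[.1,.1,.1,.1,10,.1]); Q=s.x
def ik(r,z,p):
    from itertools import product
    best=None
    for g in product((-20,20,60),(0,40)):
        t=least_squares(lambda v:[1000*(fk(Q,v[0],v[1],p-v[0]+v[1])[0]-r),1000*(fk(Q,v[0],v[1],p-v[0]+v[1])[1]-z)],g,bounds=([-48.5,-65.8],[103.8,70.7]))
        if best is None or t.cost<best.cost: best=t
    v=best.x; return np.round([*v,p-v[0]+v[1],best.cost**.5,v[1]-v[0]],1)
if __name__=="__main__":
    print(Q,np.round(s.fun*1000,1))
    for r,z,p in((.3,.2,130),(.3,.3,130),(.4,.3,130),(.5,.3,130),(.35,.4,50),(.4,.3,50),(.3,.5,90),(.55,.03,50),(.6,.06,50),(.64,.1,50)): print(r,z,p,ik(r,z,p))
E
python3 kin.py
```

```text
[-2.42316504e-06  1.59986371e-01  4.20115448e-01  5.20049567e-01
  3.97901144e+00  4.29292314e-01] [ 0.  0.  0. -0.  0.  0.  0.  0.  0. -0. -0.  0.]
0.3 0.2 130 [  7.9  -1.2 120.8   0.   -9.2]
0.3 0.3 130 [  8.    9.9 131.9   0.    1.9]
0.4 0.3 130 [ 22.7  27.7 135.    0.    5. ]
0.5 0.3 130 [ 41.7  55.1 143.4   0.   13.4]
0.35 0.4 50 [-48.5 -15.7  82.8  24.6  32.8]
0.4 0.3 50 [-48.5 -29.   69.5  29.5  19.5]
0.3 0.5 90 [-10.8  28.5 129.3   0.   39.3]
0.55 0.03 50 [-31.8 -53.5  28.3   0.  -21.7]
0.6 0.06 50 [-24.3 -45.5  28.8   0.  -21.2]
0.64 0.1 50 [-19.5 -37.6  31.9   0.  -18.1]
```

Call:
{"api": "play_rows", "payload": {
  "steps": "6 24 -41 0;6 24 -41 0;6 24 -41 0;6 24 -41 0;7 24 -41 0;7 24 -41 0;7 24 -41 0;7 24 -41 0;7 24 -41 0;7 24 -41 0"
}}

```text
time: 5.3
eef_pos: [0.1267, 0.4574, 0.4165]
eef_rot: [-0.4, 49.7, 74.8]
ft_force: [-0.4, 1.2, 0.9]
finger_gap: 1.0
```

Call:
{"api": "play_rows", "payload": {
  "steps": "0 0 0 8;0 0 0 8;0 0 0 0"
}}

```text
time: 5.6
eef_pos: [0.1282, 0.4567, 0.4168]
eef_rot: [-0.5, 49.9, 90.7]
ft_force: [0.2, -1.3, -0.6]
finger_gap: 1.001
```

Run:
```python
from h import *
print(ctrl.get_obs()["joint_pos"])
```

```text
[ 64.45853477 -35.24993884 -10.92361064  77.21614644  16.56662211
  68.80331852]
```

Call:
{"api": "play_rows", "payload": {
  "steps": "0 0 -10 8;0 0 -10 8;0 0 -10 8;0 0 -10 8;0 0 -10 8;-3 -10 -10 8;-3 -10 -10 8;-3 -10 -10 8;-3 -10 -10 8;-3 -10 -10 8"
}}

```text
time: 6.6
eef_pos: [0.1124, 0.4064, 0.314]
eef_rot: [-0.3, 50.3, 171.2]
ft_force: [1.4, -0.2, 0.1]
finger_gap: 1.001
```

Run:
```python
from h import *
print(ctrl.get_obs()["joint_pos"])
```

```text
[ 52.30003658   2.64946824   8.34064279 117.57741442  34.04877498
 -35.91998142]
```

Call:
{"api": "play_rows", "payload": {
  "steps": "-4 -14 -10 8.3;-4 -14 -10 8.3;-4 -14 -10 8.3;-4 -14 -10 8.3;-4 -14 -10 8.3;-4 -14 -10 8.3;-4 -14 -10 8.3;-4 -14 -10 8.3;-4 -14 -10 8.3;-4 -14 -10 8.4"
}}

```text
time: 7.6
eef_pos: [0.0725, 0.2677, 0.2139]
eef_rot: [0.2, 50.2, -105.3]
ft_force: [-0.1, 0.5, -0.0]
finger_gap: 1.002
```

Run:
```python
from h import *
print(ctrl.get_obs()["joint_pos"])
```

```text
[ 7.47934146e+01  4.51116403e+00 -3.31868154e+00  1.21932779e+02
  5.80437998e-02 -8.97547471e+01]
```

Call:
{"api": "play_rows", "payload": {
  "steps": "0 0 40 0;0 0 40 0;0 0 40 0;0 0 40 0;0 0 40 0;0 0 40 0;0 0 40 0"
}}

```text
time: 8.3
eef_pos: [0.0699, 0.2643, 0.3258]
eef_rot: [-0.5, 57.5, -106.2]
ft_force: [-0.5, -0.2, 0.6]
finger_gap: 1.001
```

Run:
```python
from h import *
print(ctrl.get_obs()["joint_pos"])
```

```text
[ 74.69959018  -0.65532634   7.33303164 130.47023953   0.47819085
 -89.69957678]
```

Call:
{"api": "play_rows", "payload": {
  "steps": "0 0 50 0;0 0 50 0;0 0 50 0;0 0 50 0;0 0 50 0;0 0 50 0;0 0 50 0;0 0 50 0"
}}

```text
time: 9.1
eef_pos: [0.0729, 0.2892, 0.408]
eef_rot: [-1.4, 73.1, -107.2]
ft_force: [-0.5, -0.5, 0.2]
finger_gap: 0.997
```

Run:
```python
from h import *
print(ctrl.get_obs()["joint_pos"])
```

```text
[ 75.1785386   -5.18938597  18.3496349  130.46197402   0.70169486
 -89.13501432]
```

Call:
{"api": "play_rows", "payload": {
  "steps": "0 0 50 0;0 0 50 0;0 0 50 0;0 0 50 0;0 0 50 0;0 0 50 0;0 0 50 0"
}}

```text
time: 9.8
eef_pos: [0.0765, 0.3191, 0.4971]
eef_rot: [-16.2, 87.4, -122.1]
ft_force: [0.0, 0.5, 0.3]
finger_gap: 1.002
```

Run:
```python
from h import *
print(ctrl.get_obs()["joint_pos"])
```

```text
[ 75.82275374  -5.46071939  32.53350199 130.46701906   0.79870571
 -88.3138508 ]
```

Call:
{"api": "play_rows", "payload": {
  "steps": "0 0 50 0; 0 0 10 0; 0 0 -30 -8.5;0 0 -10 -8.5;0 0 0 -8.5;0 0 0 -8.5;0 0 0 -8.5;0 0 0 -8.5;0 0 0 -8.5;0 0 0 -8.5"
}}

```text
time: 10.8
eef_pos: [0.077, 0.3238, 0.4722]
eef_rot: [-78.7, 89.2, 107.0]
ft_force: [-0.1, 0.4, -0.7]
finger_gap: 0.997
```

Run:
```python
from h import *
print(ctrl.get_obs()["joint_pos"])
```

```text
[ 76.28384415 -10.35613384  24.79655277 124.49253479   0.39254643
 -19.46395807]
```

Call:
{"api": "play_rows", "payload": {
  "steps": "0 0 0 -8.5;0 0 0 -8.5;0 0 0 -2.4; 0 0 50 0; 0 0 50 0; 0 0 50 0; 0 0 50 0; 0 0 50 0; 0 0 50 0; 0 0 50 0"
}}

```text
time: 11.8
eef_pos: [0.0812, 0.3436, 0.6038]
eef_rot: [-89.6, 76.3, 77.1]
ft_force: [0.8, -0.4, -0.2]
finger_gap: 1.001
```

Run:
```python
from h import *
print(ctrl.get_obs()["joint_pos"])
```

```text
[ 7.66104121e+01 -3.14815051e+00  5.09739905e+01  1.30468856e+02
  1.22031138e-01 -6.17422958e-02]
```

Call:
{"api": "play_rows", "payload": {
  "steps": "0 0 50 0; 0 0 50 0; 0 0 50 0; 0 0 50 0;-3 -14 50 0;-5 -25 40 0; -7 -28 30 0; -7 -28 30 0; -7 -28 30 0; -7 -28 30 0"
}}

```text
time: 12.8
eef_pos: [0.0524, 0.2256, 0.7047]
eef_rot: [-89.8, 58.0, 76.9]
ft_force: [0.5, 0.2, -0.0]
finger_gap: 1.0
```

Run:
```python
from h import *
print(ctrl.get_obs()["joint_pos"])
```

```text
[ 7.70445571e+01 -1.62527340e+01  5.62183117e+01  1.30493427e+02
 -9.53094952e-02  3.48156539e-01]
```

Call:
{"api": "play_rows", "payload": {
  "steps": "0 0 50 0; 0 0 50 0; 0 0 50 0; 0 0 50 0; 0 0 50 0"
}}

```text
time: 13.3
eef_pos: [0.057, 0.2448, 0.764]
eef_rot: [-89.8, 49.7, 76.9]
ft_force: [-0.4, 0.3, -1.1]
finger_gap: 1.001
```

Run:
```python
from h import *
print(ctrl.get_obs()["joint_pos"])
```

```text
[ 7.69410268e+01 -1.01520972e+01  7.06041545e+01  1.30454651e+02
 -4.06805105e-02  2.51750118e-01]
```

```bash
cat > sil.py <<'E'
from h import *
from scipy.optimize import least_squares
V=[(11,0),(11,41),(7,41),(7,47)]; DR=[(7.8,0),(7.8,33),(6.8,34),(6.8,40),(2,54)]
S=8
def mask(n,X,prof,box):
    pts=[]
    th=np.linspace(0,2*np.pi,24)
    img=np.zeros(((box[3]-box[1])*S,(box[2]-box[0])*S),np.uint8)
    for (r1,z1),(r2,z2) in zip(prof,prof[1:]):
        P=[proj(n,(X[0]+r*.001*np.cos(t),X[1]+r*.001*np.sin(t),X[2]+z*.001)) for r,z in((r1,z1),(r2,z2)) for t in th]
        P=((np.array(P)+.5-np.array(box[:2]))*S).astype(np.float32)
        cv2.fillConvexPoly(img,cv2.convexHull(P).astype(np.int32),1)
    return img
def cen(n,X,prof):
    c=proj(n,X); box=[int(c[0])-30,int(c[1])-30,int(c[0])+30,int(c[1])+30]
    m=mask(n,X,prof,box); y,x=np.nonzero(m); return np.array([x.mean()/S+box[0]-.5+.5/S,y.mean()/S+box[1]-.5+.5/S]),m.sum()/S/S
def solve(n,c,prof,z,x0):
    x=np.array(x0,float)
    for _ in range(4):
        f=cen(n,(*x,z),prof)[0]-c
        J=np.array([(cen(n,(x[0]+.005,x[1],z),prof)[0]-c-f)/.005,(cen(n,(x[0],x[1]+.005,z),prof)[0]-c-f)/.005]).T
        x=x-np.linalg.solve(J,f)
    return x
E
python3 - <<'E'
from sil import *
for n in("side","top"):
    ctrl.get_image(n)
    for o,pr,z,x0 in(("vial",V,0,(.466,.299)),("dropper",DR,0,(.485,-.312)),("rack_vial",V,.03,(.622,-.01))):
        for d in ctrl.regions_of(o,n):
            y,x=np.nonzero(d["pixels"]); c=np.array([x.mean(),y.mean()])
            if np.linalg.norm(c-proj(n,(*x0,z+.02)))<15: print(n,o,d["confidence"],c,len(x),"pred",cen(n,(*x0,z),pr),"->",solve(n,c,pr,z,x0))
E
```

```text
side vial 0.45 [321.06944444 339.97222222] 144 pred (array([321.32685154, 338.84904921]), np.float64(206.859375)) -> [0.46577075 0.3014781 ]
side dropper 0.53 [376.29824561 158.80701754] 57 pred (array([376.39787426, 159.47773537]), np.float64(73.6875)) -> [ 0.48603197 -0.31532531]
top vial 0.56 [228.77142857 235.62857143] 35 pred (array([228.56544783, 235.73189614]), np.float64(65.59375)) -> [0.46632221 0.29833642]
top rack_vial 0.56 [330.88888889 185.88888889] 36 pred (array([331.48797491, 184.87783122]), np.float64(64.15625)) -> [ 0.61878039 -0.00816249]
```

Run:
```python
from h import *
def W(o,yaw,p):
    c,s=np.cos(np.radians(yaw)),np.sin(np.radians(yaw)); p=np.array(p)/1000
    return (o[0]+c*p[0]-s*p[1],o[1]+s*p[0]+c*p[1],p[2])
o,yaw=(.621,-.002),.9
L=[[(-28,150,55),(-28,-150,55)],[(-24,146,55),(-24,-146,55)],[(-28,150,0),(-28,-150,0)],[(-20,150,208),(-20,-150,208)],[(-20,150,200),(-20,-150,200)],[(-28,150,0),(-28,150,55)],[(24,146,30),(24,-146,30)],[(-28,-150,0),(-28,-150,55)],[(62,150,216),(62,-150,216)],[(62,150,216),(62,150,0)]]
out=[]
for n,b in(("side",(225,115,335,270)),("top",(265,140,395,205))):
    im=cv2.imread(f"pics/{n}0.png"); s=5 if n=="top" else 3.7
    im=cv2.resize(im[b[1]:b[3],b[0]:b[2]],None,fx=s,fy=s,interpolation=cv2.INTER_CUBIC)
    for a,c in L:
        q=[tuple(int(v) for v in (proj(n,W(o,yaw,k))+.5-np.array(b[:2]))*s) for k in(a,c)]
        cv2.line(im,q[0],q[1],(0,0,255),1)
    cv2.imwrite(f"pics/wire_{n}.png",im)
```

```text
(no output)
```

View pics/wire_side.png

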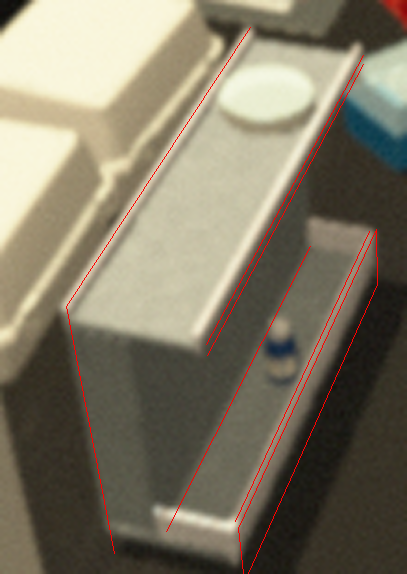

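View pics/wire_top.png

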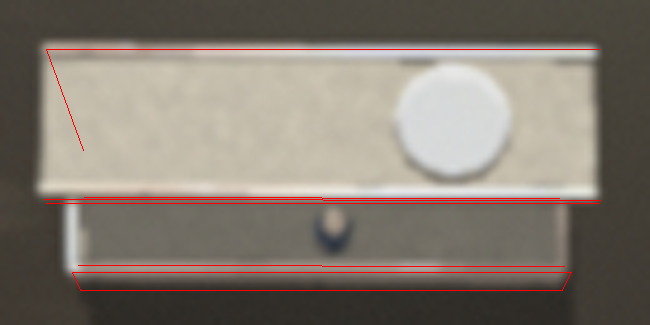

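Call:
{"api": "play_rows", "payload": {
  "steps": "6 24 -41 0;6 24 -41 0;6 24 -41 0;6 24 -41 0;10 18 -30 -4;20 10 -30 -8;30 0 -30 -8;35 0 -25 -8;35 -5 -20 -8;35 -10 -10 -8"
}}

```text
time: 14.7
eef_pos: [0.2391, 0.322, 0.5143]
eef_rot: [-89.9, 49.7, 32.5]
ft_force: [-0.7, 0.3, 0.4]
finger_gap: 1.002
```

Run:
```python
from h import *
print(ctrl.get_obs()["joint_pos"], onz("top",(257,240.5),.035),onz("side",(340,305),.025))
```

```text
[ 69.46012838 -33.9407048    3.24918975  93.01883913 -22.89327197
  29.90025809] [0.45152303 0.21028217 0.035     ] [0.45098261 0.21556879 0.025     ]
```

Call:
{"api": "play_rows", "payload": {
  "steps": "18 -2 -35 -3.2;18 -2 -40 -3.2;18 -2 -40 -3.2;18 -2 -40 -3.2;18 -2 -40 -3.2;18 -2 -40 -3.2;18 -2 -40 -3.2;18 -2 -40 -3.2;18 -2 -40 -3.2;18 -2 -40 -3.2",
  "grip": 45,
  "grip_force": 25
}}

```text
time: 15.7
eef_pos: [0.4184, 0.3017, 0.1196]
eef_rot: [-89.8, 49.6, 0.7]
ft_force: [0.6, 1.6, 0.5]
finger_gap: 0.529
```

Run:
```python
from h import *
o=ctrl.get_obs();print(o["joint_pos"],o["eef_pos"],o["eef_rot"])
ctrl.get_image
s=ctrl.get_image("side"); t=ctrl.get_image("top")
a=cv2.resize(s[270:400,230:400],None,fx=2.4,fy=2.4,interpolation=2);b=cv2.resize(t[160:290,160:320],None,fx=2.4,fy=2.4,interpolation=2)
cv2.imwrite("pics/pre1.png",np.hstack([a,b])[:,:,::-1])
```

```text
[ 52.0362474  -29.11205536 -40.0721633   50.99133353 -30.41013615
  43.7210491 ] [0.41839164 0.3017037  0.11955867] [-89.81179858  49.56408538   0.73604644]
```

View pics/pre1.png

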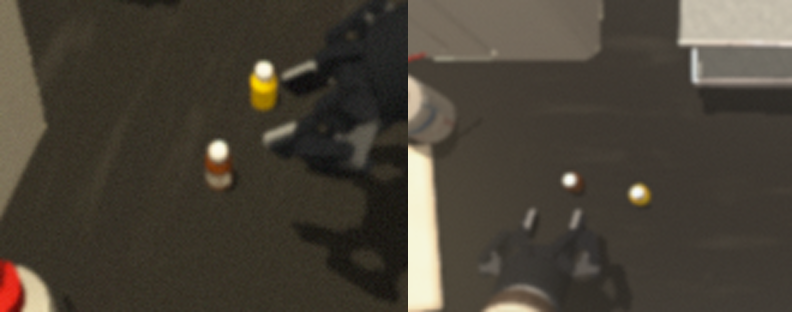

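Run:
```python
from h import *
X=np.array([.4184,.3017,.1196])
for n in("top","side"):print(n,proj(n,X),proj(n,X-np.array([.012,0,-.0146])))
f=lambda a,b:((a-408)/2.4+160,b/2.4+160)
print(f(533,212),f(579,212), 'side tips',(318/2.4+230,65/2.4+270),(296/2.4+230,127/2.4+270))
```

```text
top [219.77105746 248.33549117] [218.38669881 252.15019059]
side [345.04142817 319.1478998 ] [351.72537524 316.40610154]
(212.08333333333334, 248.33333333333334) (231.25, 248.33333333333334) side tips (362.5, 297.0833333333333) (353.33333333333337, 322.9166666666667)
```

Call:
{"api": "play_rows", "payload": {
  "steps": "0 0 -34 0;10 0 -12 0;12 0 -14 0;12 0 -15 0;12 0 -15 0;12 0 -14 0;2 0 -1 0;0 0 0 0"
}}

```text
time: 16.6
eef_pos: [0.4781, 0.3024, 0.0175]
eef_rot: [-89.8, 49.5, 0.9]
ft_force: [-0.1, -0.1, 1.1]
finger_gap: 0.523
```

Call:
{"api": "play_rows", "payload": {
  "steps": "0 0 0 0;0 0 0 0;0 0 0 0;0 0 0 0;0 0 0 0",
  "grip": 10,
  "grip_force": 25
}}

```text
time: 17.1
eef_pos: [0.4783, 0.303, 0.0182]
eef_rot: [-89.7, 49.5, 1.0]
ft_force: [-4.5, -1.0, 8.5]
finger_gap: 0.249
```

Run:
```python
from h import *
s=ctrl.get_image("side")
cv2.imwrite("pics/gr1.png",cv2.resize(s[270:400,230:400],None,fx=3.6,fy=3.6,interpolation=2)[:,:,::-1])
```

```text
(no output)
```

View pics/gr1.png

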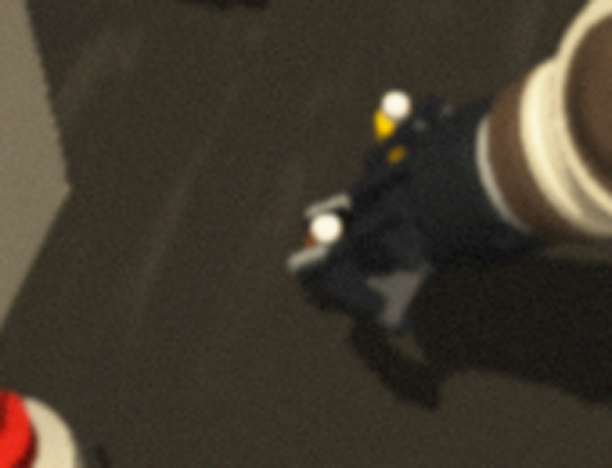

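Call:
{"api": "play_rows", "payload": {
  "steps": "0 0 10 0;0 0 30 0;0 0 35 0;0 0 20 0;8 -20 0 0;12 -30 0 0;12 -35 0 0;12 -35 0 0;12 -35 0 0;12 -35 0 0"
}}

```text
time: 18.15
eef_pos: [0.5462, 0.1111, 0.1128]
eef_rot: [-89.8, 49.5, 0.9]
ft_force: [0.1, 1.0, -0.7]
finger_gap: 0.246
```

Call:
{"api": "play_rows", "payload": {
  "steps": "11 -24 -8 0;10 -14 -8 0;8 -3 -6 0;0 0 0 0"
}}

```text
time: 18.55
eef_pos: [0.5751, 0.071, 0.089]
eef_rot: [-89.8, 49.6, 0.8]
ft_force: [-1.0, 0.1, -0.4]
finger_gap: 0.249
```

Run:
```python
from h import *
o=ctrl.get_obs();print(o["eef_pos"],o["eef_rot"],o["finger_gap"],o["ft_force"])
s=ctrl.get_image("side"); t=ctrl.get_image("top")
a=cv2.resize(s[130:280,225:385],None,fx=2.4,fy=2.4,interpolation=2);b=cv2.resize(t[130:280,240:400],None,fx=2.4,fy=2.4,interpolation=2)
cv2.imwrite("pics/pl1.png",np.hstack([a,b])[:,:,::-1])
```

```text
[0.57507396 0.07095448 0.08901181] [-89.79890647  49.6258507    0.81612028] 0.2492417830180981 [-1.0061718   0.05434057 -0.36856545]
```

View pics/pl1.png

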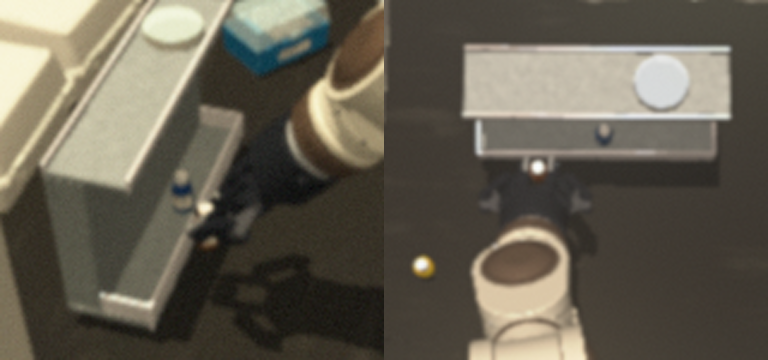

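Run:
```python
from h import *
print(onz("top",(303.9,199.3),.117),onz("side",(309.8,216.4),.115))
print([onz("top",((x-384)/2.4+240-.3,y/2.4+130-.3),z) for x,y,z in((477,155,.055),(716,155,.055),(478,118,.216),(730,118,.216))])
```

```text
[0.56333613 0.06881787 0.117     ] [0.56654508 0.06631906 0.115     ]
[array([0.58964097, 0.14891315, 0.055     ]), array([ 0.59455948, -0.14996095,  0.055     ]), array([0.59860331, 0.13224542, 0.216     ]), array([ 0.60317844, -0.14927569,  0.216     ])]
```

Call:
{"api": "play_rows", "payload": {
  "steps": "12 0 -1 0;15 0 -2 0;14 0 -3 0;9 0 -2 0;7 1 -3 0;0 0 0 0"
}}

```text
time: 19.25
eef_pos: [0.6321, 0.0729, 0.0783]
eef_rot: [-89.8, 49.6, 0.9]
ft_force: [0.1, -0.9, -0.2]
finger_gap: 0.248
```

Call:
{"api": "play_rows", "payload": {
  "steps": "0 0 -10 0;0 0 -9 0;0 0 -5 0;0 0 -2 0;0 0 0 0"
}}

```text
time: 19.75
eef_pos: [0.6318, 0.0723, 0.0522]
eef_rot: [-89.8, 49.6, 0.9]
ft_force: [0.6, -0.8, 0.3]
finger_gap: 0.248
```

Call:
{"api": "play_rows", "payload": {
  "steps": "0 0 -1.5 0;0 0 -1 0;0 0 -1 0;0 0 0 0"
}}

```text
time: 20.15
eef_pos: [0.632, 0.0723, 0.0492]
eef_rot: [-89.8, 49.6, 0.9]
ft_force: [1.5, -0.1, -0.1]
finger_gap: 0.249
```

Run:
```python
from h import *
s=ctrl.get_image("side"); t=ctrl.get_image("top")
a=cv2.resize(s[130:280,225:385],None,fx=2.4,fy=2.4,interpolation=2);b=cv2.resize(t[130:280,240:400],None,fx=2.4,fy=2.4,interpolation=2)
cv2.imwrite("pics/pl2.png",np.hstack([a,b])[:,:,::-1])
```

```text
(no output)
```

View pics/pl2.png

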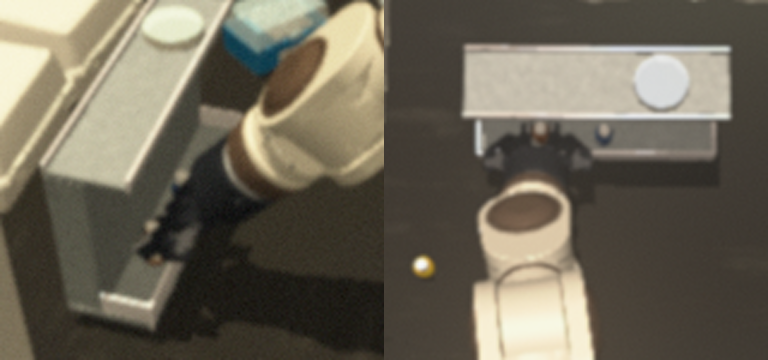

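Call:
{"api": "play_rows", "payload": {
  "steps": "0 0 -1 0;0 0 -1 0;0 0 0 0"
}}

```text
time: 20.55
eef_pos: [0.6326, 0.0724, 0.0482]
eef_rot: [-89.8, 49.5, 0.9]
ft_force: [-1.9, -0.9, 5.1]
finger_gap: 0.25
```

Call:
{"api": "play_rows", "payload": {
  "steps": "0 0 0 0;0 0 0 0;0 0 0 0;0 0 0 0",
  "grip": 40
}}

```text
time: 20.95
eef_pos: [0.6319, 0.0723, 0.047]
eef_rot: [-89.8, 49.6, 0.9]
ft_force: [0.5, 0.1, -0.7]
finger_gap: 0.47
```

Call:
{"api": "play_rows", "payload": {
  "steps": "-4 0 5 0;-8 0 10 0;-12 0 12 0;-16 0 10 0;-25 0 10 0;-40 0 10 0;-40 -20 10 0"
}}

```text
time: 21.65
eef_pos: [0.4856, 0.0533, 0.1145]
eef_rot: [-89.8, 49.6, 1.0]
ft_force: [-0.5, -1.3, 1.2]
finger_gap: 0.466
```

Run:
```python
from h import *
s=ctrl.get_image("side"); t=ctrl.get_image("top")
a=cv2.resize(s[130:280,225:385],None,fx=2.4,fy=2.4,interpolation=2);b=cv2.resize(t[130:280,240:400],None,fx=2.4,fy=2.4,interpolation=2)
cv2.imwrite("pics/pl3.png",np.hstack([a,b])[:,:,::-1])
```

```text
(no output)
```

View pics/pl3.png

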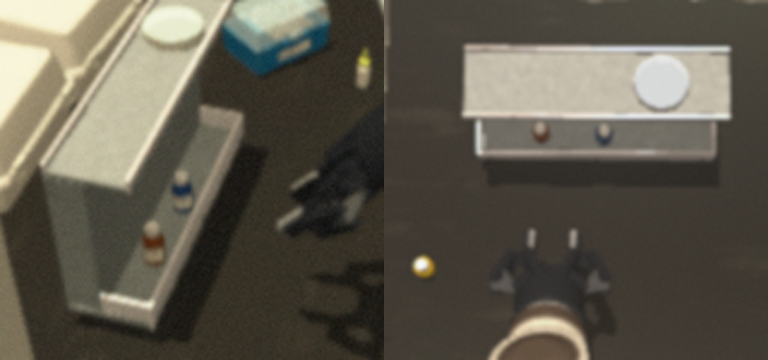

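Call:
{"api": "play_rows", "payload": {
  "steps": "5 -25 2 0;5 -28 2 0;0 -28 0 0;0 -28 0 0;0 -28 0 0;0 -28 0 0;0 -30 0 0;0 -32 0 0;0 -34 0 0;-10 -36 0 0",
  "grip": 40
}}

```text
time: 22.75
eef_pos: [0.4873, -0.2461, 0.1182]
eef_rot: [-89.8, 49.5, 0.9]
ft_force: [1.4, 0.4, -0.2]
finger_gap: 0.47
```

Call:
{"api": "play_rows", "payload": {
  "steps": "-12 -36 -4 0;-12 -25 -4 0;-12 -8 0 0;0 0 0 0"
}}

```text
time: 23.15
eef_pos: [0.4501, -0.3151, 0.1094]
eef_rot: [-89.7, 49.6, 0.8]
ft_force: [0.8, 0.0, 0.1]
finger_gap: 0.468
```

Run:
```python
from h import *
o=ctrl.get_obs();print(o["eef_pos"],o["eef_rot"],o["joint_pos"])
s=ctrl.get_image("side"); t=ctrl.get_image("top")
a=cv2.resize(s[110:230,330:450],None,fx=3.2,fy=3.2,interpolation=2);b=cv2.resize(t[180:300,375:495],None,fx=3.2,fy=3.2,interpolation=2)
cv2.imwrite("pics/dr1.png",np.hstack([a,b])[:,:,::-1])
X=o["eef_pos"]; print(proj("top",X),proj("side",X))
from sil import *
for n in("side","top"):
    for d in ctrl.regions_of("dropper",n):
        y,x=np.nonzero(d["pixels"]); c=np.array([x.mean(),y.mean()]); print(n,c,len(x),d["confidence"],solve(n,c,DR,0,(.485,-.313)))
```

```text
[ 0.45006561 -0.31507685  0.1094265 ] [-89.6787314   49.62128291   0.80659336] [-50.11783597 -23.27643983 -37.46820676  47.61416895  30.19375347
 -42.85202921]
[438.45697716 241.23970708] [390.60606655 136.89795629]
side [376.05660377 159.32075472] 53 0.59 [ 0.48618853 -0.31274238]
top [325.65374088 172.36587591] 4384 0.41 [0.66913494 0.00865399]
```

View pics/dr1.png

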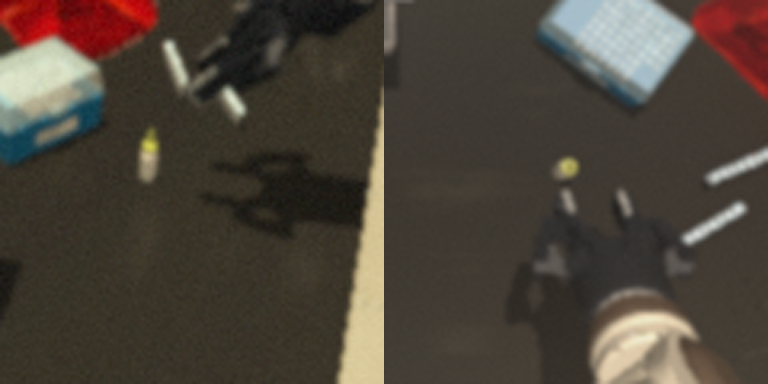

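Call:
{"api": "play_rows", "payload": {
  "steps": "0 2 -20 0;0 2 -20 0;10 0 -12 0;12 0 -14 0;12 0 -15 0;12 0 -14 0;2 0 -2 0;0 0 0 0"
}}

```text
time: 24.15
eef_pos: [0.4993, -0.3086, 0.013]
eef_rot: [-89.7, 49.6, 1.0]
ft_force: [-0.2, -0.2, -0.5]
finger_gap: 0.468
```

Run:
```python
from h import *
s=ctrl.get_image("side"); t=ctrl.get_image("top")
a=cv2.resize(s[110:210,320:420],None,fx=3.9,fy=3.9,interpolation=2);b=cv2.resize(t[180:280,380:480],None,fx=3.9,fy=3.9,interpolation=2)
cv2.imwrite("pics/dr2.png",np.hstack([a,b])[:,:,::-1])
```

```text
(no output)
```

View pics/dr2.png

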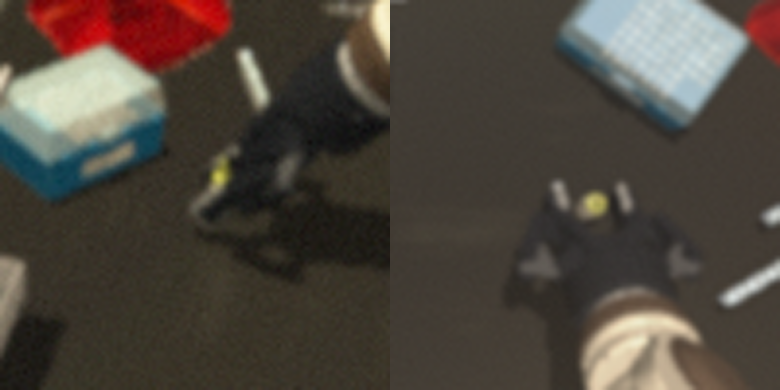

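Call:
{"api": "play_rows", "payload": {
  "steps": "0 0 0 0;0 0 0 0;0 0 0 0;0 0 0 0;0 0 0 0",
  "grip": 5,
  "grip_force": 25
}}

```text
time: 24.75
eef_pos: [0.4993, -0.3101, 0.0142]
eef_rot: [-89.9, 49.5, 0.8]
ft_force: [-3.9, 0.7, 6.4]
finger_gap: 0.167
```

Call:
{"api": "play_rows", "payload": {
  "steps": "0 0 10 0;0 0 25 0;0 0 30 0;0 0 20 0;0 0 15 0;0 0 0 0"
}}

```text
time: 25.35
eef_pos: [0.4999, -0.3105, 0.1166]
eef_rot: [-90.1, 49.4, 0.7]
ft_force: [0.6, -0.1, -0.6]
finger_gap: 0.17
```

Run:
```python
from h import *
o=ctrl.get_obs();print(o["eef_pos"])
s=ctrl.get_image("side"); t=ctrl.get_image("top")
a=cv2.resize(s[90:190,320:420],None,fx=3.9,fy=3.9,interpolation=2);b=cv2.resize(t[180:280,380:480],None,fx=3.9,fy=3.9,interpolation=2)
cv2.imwrite("pics/dr3.png",np.hstack([a,b])[:,:,::-1])
```

```text
[ 0.49987667 -0.31047831  0.11659535]
```

View pics/dr3.png

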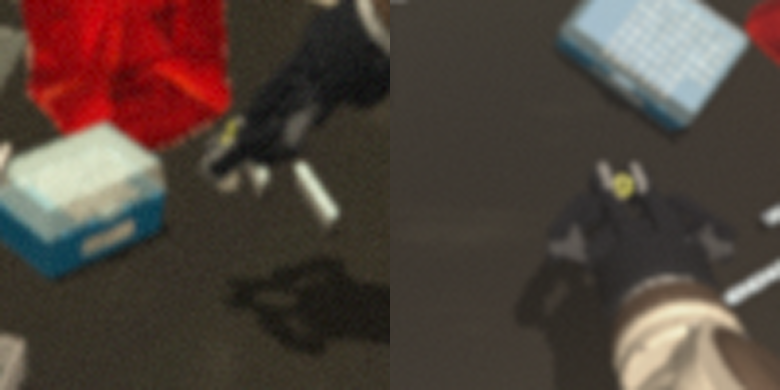

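Call:
{"api": "play_rows", "payload": {
  "steps": "0 20 0 0;0 30 0 0;0 30 0 0;5 30 0 0;10 30 0 0;12 30 -3 0;14 30 -4 0;14 25 -5 0;12 12 -5 0;9 3 -5 0"
}}

```text
time: 26.45
eef_pos: [0.5749, -0.068, 0.0894]
eef_rot: [-89.8, 49.7, 1.0]
ft_force: [0.4, -0.6, -0.3]
finger_gap: 0.168
```

Call:
{"api": "play_rows", "payload": {
  "steps": "0 0 0 0"
}}

```text
time: 26.55
eef_pos: [0.5747, -0.0692, 0.089]
eef_rot: [-89.7, 49.7, 1.0]
ft_force: [-0.2, 0.3, 0.7]
finger_gap: 0.171
```

Run:
```python
from h import *
o=ctrl.get_obs();print(o["eef_pos"],o["eef_rot"])
s=ctrl.get_image("side"); t=ctrl.get_image("top")
a=cv2.resize(s[120:270,235:395],None,fx=2.4,fy=2.4,interpolation=2);b=cv2.resize(t[130:280,240:400],None,fx=2.4,fy=2.4,interpolation=2)
cv2.imwrite("pics/dp1.png",np.hstack([a,b])[:,:,::-1])
```

```text
[ 0.57471705 -0.06919727  0.08895433] [-89.74795677  49.72288651   0.97510988]
```

View pics/dp1.png

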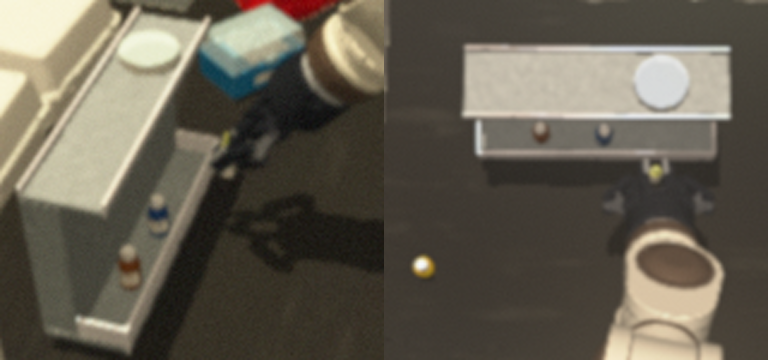

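Call:
{"api": "play_rows", "payload": {
  "steps": "12 -1 -1 0;15 -1 -3 0;14 0 -3 0;10 0 -2 0;7 0 -3 0;0 0 0 0;0 0 -10 0;0 0 -10 0;0 0 -5 0;0 0 0 0"
}}

```text
time: 27.65
eef_pos: [0.632, -0.0715, 0.0524]
eef_rot: [-89.8, 49.7, 0.9]
ft_force: [0.7, -0.0, 0.0]
finger_gap: 0.173
```

Call:
{"api": "play_rows", "payload": {
  "steps": "0 0 -3 0;0 0 -2 0;0 0 -1 0;0 0 0 0"
}}

```text
time: 28.05
eef_pos: [0.633, -0.0716, 0.0482]
eef_rot: [-89.8, 49.5, 0.9]
ft_force: [0.0, -0.2, 0.4]
finger_gap: 0.168
```

Call:
{"api": "play_rows", "payload": {
  "steps": "0 0 -2 0;0 0 -1 0;0 0 0 0"
}}

```text
time: 28.35
eef_pos: [0.633, -0.0716, 0.045]
eef_rot: [-89.8, 49.6, 0.9]
ft_force: [1.0, 0.9, -0.4]
finger_gap: 0.172
```

Call:
{"api": "play_rows", "payload": {
  "steps": "0 0 -1 0;0 0 -1 0;0 0 0 0"
}}

```text
time: 28.65
eef_pos: [0.6336, -0.0717, 0.0442]
eef_rot: [-89.8, 49.5, 0.9]
ft_force: [-3.3, 0.0, 4.2]
finger_gap: 0.17
```

Call:
{"api": "play_rows", "payload": {
  "steps": "0 0 0 0;0 0 0 0;0 0 0 0;0 0 0 0",
  "grip": 38
}}

```text
time: 29.05
eef_pos: [0.633, -0.0717, 0.0431]
eef_rot: [-89.8, 49.6, 0.9]
ft_force: [0.2, 0.6, -0.2]
finger_gap: 0.447
```

Call:
{"api": "play_rows", "payload": {
  "steps": "-4 0 5 0;-8 0 10 0;-12 0 12 0;-16 0 10 0;-25 0 10 0;-40 0 10 0;-40 0 10 0;0 0 0 0;0 0 0 0"
}}

```text
time: 29.95
eef_pos: [0.4883, -0.072, 0.1123]
eef_rot: [-89.9, 49.3, 0.8]
ft_force: [0.5, -0.0, 0.0]
finger_gap: 0.448
```

Run:
```python
from h import *
o=ctrl.get_obs();print(o["eef_pos"],o["time"])
s=ctrl.get_image("side"); t=ctrl.get_image("top")
a=cv2.resize(s[120:270,235:395],None,fx=2.4,fy=2.4,interpolation=2);b=cv2.resize(t[130:280,240:400],None,fx=2.4,fy=2.4,interpolation=2)
cv2.imwrite("pics/dp2.png",np.hstack([a,b])[:,:,::-1])
```

```text
[ 0.48825656 -0.07196561  0.11233217] 29.95
```

View pics/dp2.png

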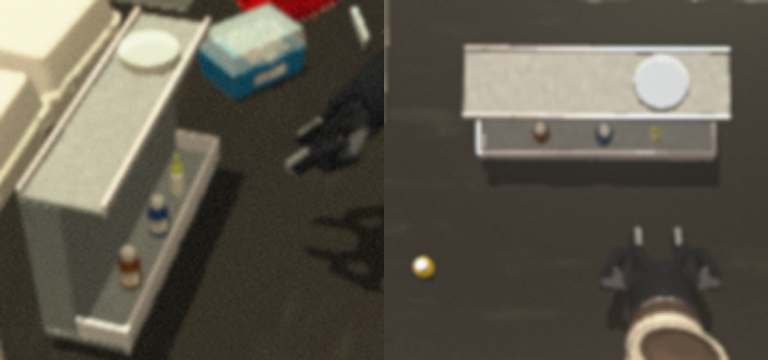

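All three stand upright on the lower deck in the side view: vial at (128,268), rack vial at (158,215) and dropper at (177,175). In the top view they are at (541,131), (604,131) and (656,132). The dish hasn't moved and the arm is clear.

```bash
python3 -c "
from workcell import ctrl
print(ctrl.sign_off())"
```

```text
the job is handed in; nothing more can be done
None
```

Both items are back on the rack's lower deck, and I handed the job in at about 30 s. The brown vial stands to the left of the standing vial and the dropper bottle to its right. The yellow look-alike was left alone.

**How it was done:** The moves offered no way to tilt the tool. I got a lean of about 40 degrees by driving the arm against its wrist and elbow joint limits high in free space. The first lean left the jaws closing in the vertical plane, so I undid it, turned the tool 90 degrees and leaned it again. I then picked each item off the worktop and lifted it over the front lip. Each went down in small steps until the wrist felt about 4–5 N, and only then did I let go.

**Last checks:** The final pictures from both cameras show the vial, the standing vial and the dropper bottle upright behind the lip. The standing vial and the dish look unmoved, and the gripper is clear and touching nothing. The highest wrist force in any reading was about 10 N.

**Checks that disagreed:**
- The top camera read sideways positions roughly 2–6 mm away from where the arm measured itself. I corrected for this when lining up on the dropper bottle and confirmed it was centred between the fingers before closing.
- One network detection of the dropper bottle in the top view landed on the rack, and I ignored it.

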